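# Stand the tipped glue bottle up and hold the warming box open at its mark

## Robot

A 6-joint arm with a two-finger parallel gripper is mounted at the origin on the work surface. World frame = base frame: x ahead of the robot, y to its left, z up, the work surface at z = 0. Lengths are in mm, angles in rad, forces in N, time in s.
With the tool pointing down it reaches from about 350 to 875 mm from the base axis. Payload 4.2 kg.
Tool frame: the origin (TCP) lies midway between the tips of the shut fingers; the grasp point (between the pads) lies 19 mm behind it (env.grip_point_offset is the distance from the TCP to the grasp point, in mm); x points along the fingers, y is the direction in which the jaws open and shut, and the axes are right-handed (so a half turn about x gives the same grasp; the last joint's range is limited). The gripper opens to 85 mm and grips with 20 to 120 N. Pads are 22 mm wide; open, the fingers measure 114 mm over their backs; the gripper's body (76 mm by 85 mm) begins 54 mm behind the grasp point. The pads swing forward as they close: fully open they stand 13 mm farther back than shut.
Start: joints at [1.478, 0.385, 0.008, 0, -1.194, -0.259], TCP at [215.335, 586.711, 231.312] pointing down, gripper open.
Joint ranges: [-3.14, 3.14], [-1.21, 2.06], [-1.07, 1.41], [-3.16, 2.05], [-2.99, -0.16], [-3.1, 3.1]. Speed limits (rad/s): [2.79, 2.79, 3.14, 3.14, 3.14, 3.14].

## Interface

Orientations are given as a unit quaternion [w, x, y, z].
In Python, from workcell import get_obs, viewer, hand_in, env gives the robot as it stands. The module is installed in compiled form; this text tells all that it offers.
- The arm moves only by the tool servo_tool, never from a script. Its argument "increments" is a list that holds one entry, the list of rows, each a list of 5 numbers: the shift along the world's x, y, z in mm, then the turn about the world's z in degrees, then the opening, from -1 (shut) to 1 (fully open), so that 0 is half open. In form: [[[tx, ty, tz, yaw, grip], ...]]. A call has 1 to 5 rows; each row is the pose to reach, as a shift and turn from the pose commanded when the call began; what a row does not reach only later rows make up. A row lasts 1/8 s, in which the tool goes at most 62.5 mm and 10.7 degrees, less where a joint would pass 70% of its speed; a pose out of reach is approached as far as the arm can. A call with a gripper value outside its range is refused whole. The fingers move at their own pace and stop on an object; the grip force is fixed at half the most. Time passes only in rows, so rows that repeat a pose let the fingers close. It gives the time, the measured TCP pose, the force and the opening at its end, in the units of the state.
- get_obs(): the state, without advancing time (a new reading comes with each control period).
- viewer.get_image(name): name is "scene" or "top"; returns (picture, depth): 480x640x3 uint8, red, green, blue; 480x640 float32, mm along the optical axis (not along the pixel's ray), 0 where there is no reading.
- viewer.camera_model(name): a dict with "camera_matrix" (3x3 intrinsics, pixels), "pose" (4x4, takes a point from camera to world coordinates). Camera axes: x right, y up, looking along -z (the intrinsics and any distortion apply to the point x, -y, -z); pixel columns grow to the right and rows downward; lengths in mm; the calibration is good to about 2 mm. A picture is of the moment at which its call begins. camera_model takes no time and is no camera call.
- hand_in(): hands the job in, once; it reports no verdict.
The state is a dict: "clock": time; "qpos": joint angles; "qvel": joint speeds; "tau": joint torques, N m; "tcp_pos": TCP position; "ee_rot": TCP orientation; "ft_force": force on the tool from outside, world axes, zero at the start; "wrist_torque": the same for the moment, N m; "grip_width": finger opening in mm.
Only numpy, scipy, OpenCV 4.12 (cv2) and the standard library are available. Lean on these libraries where they do the work, as an engineer would, in place of code of your own. Each camera call takes 0.05 s, during which the arm holds its last target.

## Task

One white glue bottle has tipped over in the wooden lane: stand it upright on the lane's floor, between its two neighbours, let go of it, and leave the neighbours standing where they are. Then lift the sprung lid of the warming box until the pointer on its end stands at the brass index tab on the quadrant, and keep holding it still there so that a workmate can load the bottles: you finish with the lid in your grip, and letting go would shut it. Leave the other things on the bench and the index tab as they are.

Things in the scene. Friction and masses are not known exactly. Their poses are not given: they have to be found in the camera images.
- bottle: the tipped bottle: white plastic, square body 48 x 48 mm with rounded edges up to 76 mm from its base, then a shoulder narrowing to a black cap 28 mm across; 105 mm long in all, 0.12 to 0.21 kg. Origin: centre of its base; its z axis runs from base to cap. It lies flat on one side along the lane with its cap towards the box (about +y), its axis 24 mm above the lane's floor
- lane: wooden bottle lane on the bench: a board 94 x 420 mm, 12 mm thick, whose top is the lane's floor, with a low rail 14 mm wide and 9 mm high along each long edge (66 mm clear between the rails) and a block across each end, 22 mm above the floor, 380 mm clear between them. Fixed. Origin: centre of its underside; y along the lane, x across it, z up
- mate: standing bottle of the same make as the tipped one, 48 mm square, 105 mm high, in the lane near one of its ends (either end). Origin: centre of its base, on the lane's floor; z up to its cap. A neighbour: leave standing
- jar: standing amber glass jar with a white cap, 50 mm across, 85 mm high, in the lane near one of its ends (either end). Origin: centre of its base, on the lane's floor; z up to its cap. A neighbour: leave standing
- box: the warming box: a grey chest on rubber feet, fixed, 300 mm long along its hinge, 230 mm deep, 140 mm high. Origin: centre of its underside; x along its length, to the end with the quadrant; y to its back, where the hinge is; z up. Its front, with the black control panel, faces -y (towards the lane). It stands turned 0.15 to 0.6 rad clockwise seen from above
- lid (a joint): opening angle of the box's sprung lid in rad: 0 shut, grows as its front edge rises, up to 1.35. The lid, 304 x 230 x 24 mm, is hinged along the box's back; its free edge is at the front. It starts shut; spring and weight together pull it shut with about 6 to 12 N at the handle, more the wider it stands; let go, it falls shut
- index (a joint): angle in rad at which the brass index tab is clamped on the quadrant, measured about the same hinge as the lid: when lid equals index the lid's pointer stands at the middle of the tab (27 mm wide along the arc, 0.08 rad either side of the middle). Set differently each time; stays as found
- lid_handle (a point): middle of the bar of the bow handle on the lid, near its free edge: a round steel bar of 12 mm diameter, 108 mm clear length, parallel to the hinge, its centre line 36 mm above the lid's top with open space beneath; 205 mm from the hinge axis along the lid and 55 mm above it when shut. Axes turn with the lid: x along the bar and the hinge, y from the handle towards the hinge, z out of the lid's top
- lid_hinge (a point): middle of the lid's hinge axis, 146 mm above the bench; the axis runs along this point's x axis (turns with the lid)
- lid_pointer (a point): tip of the dark steel pointer fixed to the lid's far (+x) end, 163 mm from the hinge axis; the pointer lies along a radius from the hinge
- index_tip (a point): middle of the inner edge of the brass index tab, a block 27 mm wide along the arc with a black line across its middle, clamped on the outer rim of the slotted white quadrant that stands on the box's far (+x) end; 166 mm from the hinge axis. Axes turn with the tab: y points from the tab to the hinge axis, x along the hinge
- carton: open cardboard carton of screws, 130 x 90 x 45 mm, on the bench. Bystander: leave alone. Origin: on its underside
- screwdriver: screwdriver lying down, red handle, on the bench. Bystander: leave alone. Origin: on its underside
- tape: roll of paper tape lying flat, 90 mm across, 24 mm high, on the bench. Bystander: leave alone. Origin: on its underside
- tin: plain steel tin, 66 mm across, 70 mm high, on the bench. Bystander: leave alone. Origin: on its underside
- leaf: flat brass leaf with a stem, 150 x 70 x 5 mm, on the bench. Bystander: leave alone. Origin: on its underside
- blanks: stack of four dark steel blanks, 90 x 130 mm, 17 mm high in all, on the bench. Bystander: leave alone. Origin: on its underside
There are look-alikes about, which are no part of the job. What is shaped like the bottle but pink is not meant.

How it is judged (in metres and radians):
On the way, in this order (a step that is already met when the one before it is completed fails the run):
1. the tipped bottle stands upright on the lane's floor between its neighbours, let go and at rest (angle between bottle's own z axis and vertical below 0.12 rad and z of bottle in the frame of lane between 0.006 and 0.018 m and x of bottle in the frame of lane between -0.02 and 0.02 m and y of bottle in the frame of lane between -0.125 and 0.125 m and contact force between the fingers and bottle below 0.1 N and linear speed of bottle below 0.03 m/s), for 0.3 s.
2. the lid is held at the index tab by the gripper (angle between the y axis of lid_handle and the y axis of index_tip, either way round below 0.08 rad and velocity of joint lid between -0.08 and 0.08 rad/s and contact force between the fingers and lid above 2 N), for 0.3 s.
At the end, for the whole second after the job is handed in: Lid within 0.08 rad of the index tab, still (under 0.08 rad/s) and carried by the fingers (over 2 N); bottle upright within 0.12 rad, at rest and released on the lane floor, between the rails, within 125 mm of the lane middle; neighbours upright, moved under 30 mm (all of step 1 and all of step 2 and angle between each of mate, jar's own z axis and vertical below 0.12 rad and distance of each of mate, jar from where it was at the start of the episode below 0.03 m); the arm keeps its last pose, push and grip.
It fails at once if a neighbour in the lane is tipped over or pushed more than 40 mm (angle between any of mate, jar's own z axis and vertical above 0.4 rad or distance of any of mate, jar from where it was at the start of the episode above 0.04 m).
It fails at once if another thing on the bench is moved more than 40 mm (distance of any of carton, screwdriver, tape, tin, leaf, blanks from where it was at the start of the episode above 0.04 m).
It fails at once if the index tab is pushed more than 10 mm from its setting on the quadrant (distance of index_tip from where it was at the start of the episode above 0.01 m).
It also fails if it takes over 64 s, if anything falls off the work surface, if the arm or the gripper's body presses on something with over 40 N, if the wrist force passes 120 N, or if a joint passes its speed limit or range.

## Working session

There is one attempt and no reset: what is moved stays moved. The work goes in short steps, Python scripts to look and compute and a tool call to move; the robot and the scene stay as the last step left them, time stands still between calls to the robot, and variables do not carry over. Pictures are saved under pics/ and viewed, and the job is handed in when it is done.

Besides the shell and the picture viewer there is one more tool, called after "Call:" in YAML: its name, and indented under it one key for each argument. servo_tool: Moves the arm, as the interface text tells. Its arguments: {"type":"object","properties":{"increments":{"type":"array","items":{"type":"array","items":{"type":"array","items":{"type":"number"}}}}},"required":["increments"]}

```bash
mkdir -p pics
cat > h.py <<'E'
import numpy as np, cv2
from workcell import get_obs, viewer, hand_in, env
def snap(n,f):
    p,d=viewer.get_image(n); cv2.imwrite(f'pics/{f}.png',cv2.cvtColor(p,cv2.COLOR_RGB2BGR)); np.save(f'pics/{f}.npy',d); return p,d
def world(n,d,u,v,dep=None):
    m=viewer.camera_model(n); K=np.array(m['camera_matrix']);T=np.array(m['pose'])
    if dep is None: dep=d[int(v),int(u)]
    x=(u-K[0,2])/K[0,0]*dep; y=(v-K[1,2])/K[1,1]*dep
    return (T@np.array([x,-y,-dep,1]))[:3]
def crop(f,x0,y0,x1,y1,s,o):
    i=cv2.imread(f'pics/{f}.png')[y0:y1,x0:x1]; cv2.imwrite(f'pics/{o}.png',cv2.resize(i,None,fx=s,fy=s,interpolation=cv2.INTER_CUBIC))
E
python3 - <<'E'
from h import *
snap('scene','s0');snap('top','t0');o=get_obs();print(o)
print(env.grip_point_offset)
for n in('scene','top'):print(viewer.camera_model(n))
E
```

```text
{'clock': 0.1, 'qpos': array([ 1.47761075e+00,  3.85476836e-01,  6.76025998e-03, -4.31381315e-04,
       -1.19397722e+00, -2.58625809e-01]), 'qvel': array([-0.00087412, -0.00145257,  0.00239808,  0.00133326, -0.00062767,
        0.00092006]), 'tau': array([-1.82055182e-04, -3.93324029e+01,  1.88927579e+01,  4.19788778e+00,
       -2.60822279e-03,  8.50025884e-06]), 'tcp_pos': array([215.1647448 , 586.24610535, 230.33232824]), 'ee_rot': array([ 0.12311869, -0.696099  ,  0.12447924,  0.6962707 ]), 'ft_force': array([ 0.26093977,  0.98911158, -0.49704188]), 'wrist_torque': array([-0.03207915, -0.00569292, -0.0069128 ]), 'grip_width': 85.7332622960375}
18.700000000000003
{'camera_matrix': array([[440.37987417,   0.        , 316.94355085],
       [  0.        , 440.37987417, 238.32050439],
       [  0.        ,   0.        ,   1.        ]]), 'pose': array([[ 2.57989108e-01, -8.06338617e-01,  5.32221434e-01,
         9.66964445e+02],
       [ 9.66069573e-01,  2.08287010e-01, -1.52728851e-01,
        -1.36344828e+02],
       [ 1.22963595e-02,  5.53565314e-01,  8.32714983e-01,
         9.24108412e+02],
       [ 0.00000000e+00,  0.00000000e+00,  0.00000000e+00,
         1.00000000e+00]])}
{'camera_matrix': array([[492.52137597,   0.        , 320.79243455],
       [  0.        , 492.52137597, 245.27645228],
       [  0.        ,   0.        ,   1.        ]]), 'pose': array([[ 1.85193182e-02,  9.89204373e-01, -1.45367617e-01,
         2.41710726e+02],
       [-9.99647958e-01,  2.10821358e-02,  1.61091053e-02,
         2.40928520e+01],
       [ 1.89998572e-02,  1.45018112e-01,  9.89246558e-01,
         1.51439158e+03],
       [ 0.00000000e+00,  0.00000000e+00,  0.00000000e+00,
         1.00000000e+00]])}
```

View pics/s0.png

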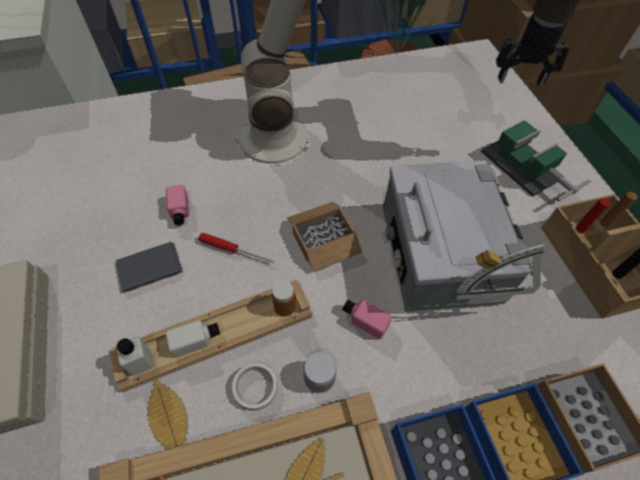

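View pics/t0.png

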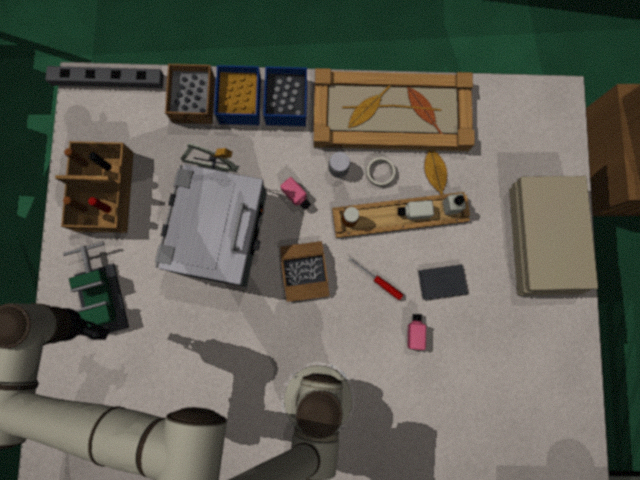

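Run:
```python
from h import *
crop('s0',100,270,320,390,3.6,'s0lane')
crop('s0',370,150,560,310,4.2,'s0box')
crop('t0',320,180,480,245,5,'t0lane')
crop('t0',150,130,280,300,3.5,'t0box')
```

```text
(no output)
```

View pics/s0lane.png

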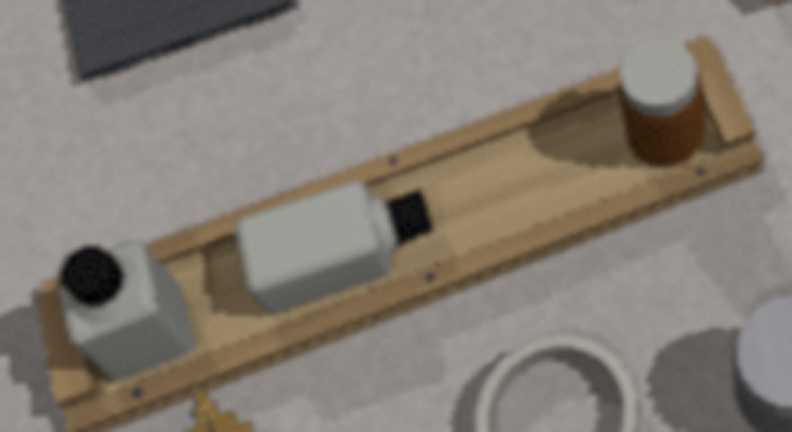

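View pics/s0box.png

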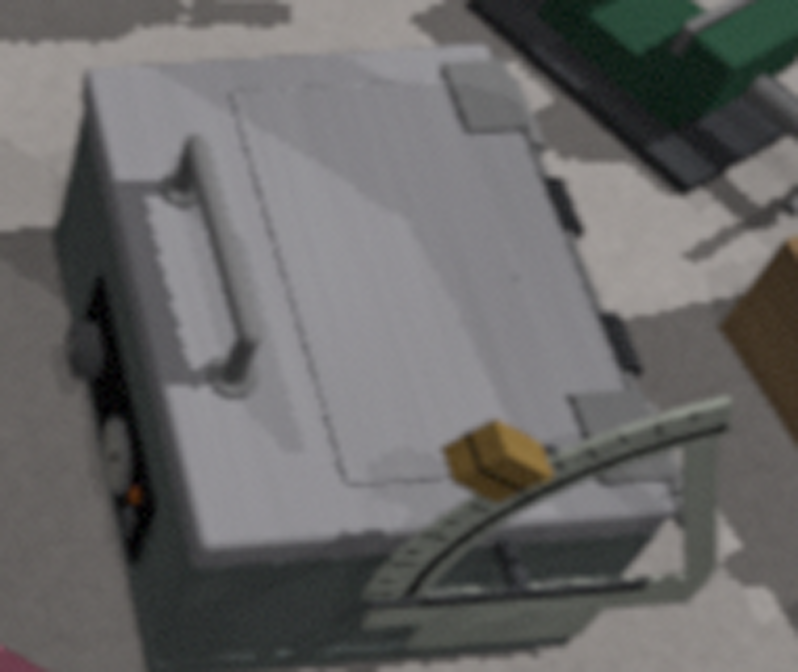

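View pics/t0lane.png

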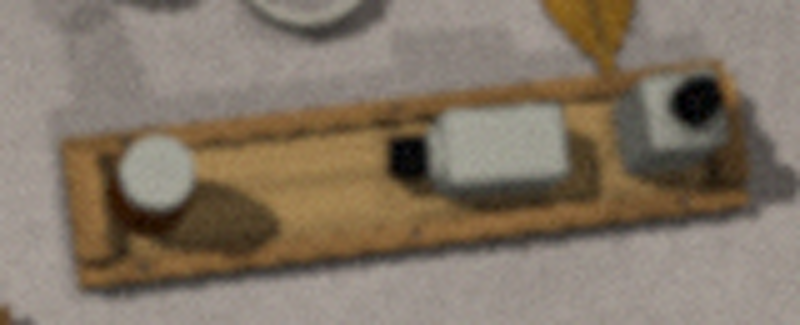

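View pics/t0box.png

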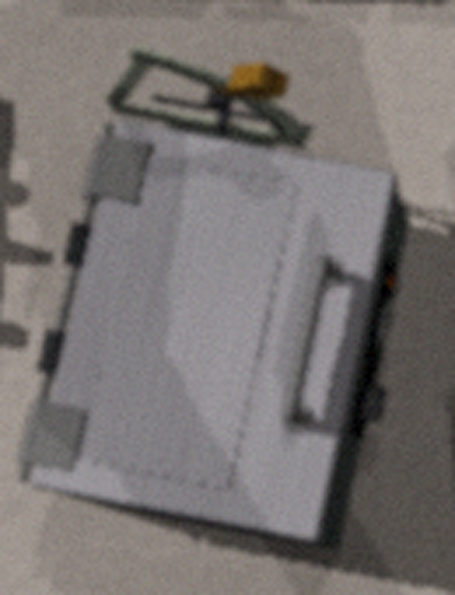

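```bash
cat >> h.py <<'E'
def ray(n,u,v,z):
    m=viewer.camera_model(n); K=np.array(m['camera_matrix']);T=np.array(m['pose'])
    d=T[:3,:3]@np.array([(u-K[0,2])/K[0,0],-(v-K[1,2])/K[1,1],-1]); c=T[:3,3]
    return (c+d*(z-c[2])/d[2]).round(1)
E
python3 - <<'E'
from h import *
S=lambda x,y,z:ray('scene',100+x/3.6,270+y/3.6,z)
T=lambda x,y,z:ray('top',320+x/5,180+y/5,z)
ds=np.load('pics/s0.npy');dt=np.load('pics/t0.npy')
print('cap end/start top S',S(424,203,47),S(393,212,47),'T',T(390,157,50),T(428,157,50))
print('body top face corners S z60',S(240,232,60),S(362,185,60),S(385,235,60),S(258,280,60))
print('body T z60',T(443,112,60),T(563,103,60),T(567,168,60),T(440,185,60))
print('jar top S',S(658,75,97),'T',T(156,173,97)); print('mate cap S',S(92,275,117),'T',T(697,100,117))
print('lane ends T z12',T(65,142,34),T(85,285,34),T(722,65,34),T(745,200,34))
B=lambda x,y,z:ray('scene',370+x/4.2,150+y/4.2,z); C=lambda x,y,z:ray('top',150+x/3.5,130+y/3.5,z)
print('bar S',B(197,145,205),B(246,345,205),'T',C(332,265,205),C(304,420,205))
print('lid corners S z170',B(90,75,170),B(205,555,170),'T',C(398,175,170),C(325,540,170), C(115,125,170),C(30,480,170))
# depth
print('depth bar',world('scene',ds,370+222/4.2,150+245/4.2),'lid',world('scene',ds,470,215))
print('tab', [world('scene',ds,370+x/4.2,150+y/4.2).round(1) for x,y in((500,440),(520,455),(495,482),(470,470),(460,455))])
# tab points near, by colour
p=cv2.imread('pics/s0.png').astype(int)
for n,d,f,box in(('scene',ds,'s0',(470,240,510,275)),('top',dt,'t0',(210,140,238,165))):
    p=cv2.imread(f'pics/{f}.png').astype(int); pts=[]
    for v in range(box[1],box[3]):
        for u in range(box[0],box[2]):
            b,g,r=p[v,u]
            if r-b>50: pts.append(world(n,d,u,v))
    pts=np.array(pts);print(n,len(pts),np.median(pts,0),pts.min(0),pts.max(0))
E
```

```text
cap end/start top S [ 569.2 -235.    47. ] [ 570.2 -253.2   47. ] T [ 566.2 -232.9   50. ] [ 566.7 -256.2   50. ]
body top face corners S z60 [ 566.1 -337.    60. ] [ 555.  -266.7   60. ] [ 588.8 -257.6   60. ] [ 597.2 -329.4   60. ]
body T z60 [ 592.6 -263.6   60. ] [ 599.9 -336.8   60. ] [ 559.6 -338.6   60. ] [ 547.4 -261.4   60. ]
jar top S [547.7 -87.7  97. ] T [543.  -86.7  97. ]
mate cap S [ 597.  -400.1  117. ] T [ 589.4 -401.4  117. ]
lane ends T z12 [574.6 -35.4  34. ] [485.8 -48.9  34. ] [ 632.7 -442.7   34. ] [ 547.6 -454.9   34. ]
bar S [427.2 238.6 205. ] [548.6 214.1 205. ] T [538.1 210.7 205. ] [416.6 227.  205. ]
lid corners S z170 [339.3 218.8 170. ] [632.7 166.6 170. ] T [621.  165.9 170. ] [327.6 212.1 170. ] [657.  394.1 170. ] [369.7 443.  170. ]
depth bar [490.26291425 226.12572828 205.02289255] lid [506.96713946 337.17558931 166.57764284]
tab [array([665.5, 256.1, 286.7]), array([ 967. , -136.3,  924.1]), array([673.2, 258.1, 264.8]), array([668.2, 247. , 271.1]), array([660.5, 246.3, 270.9])]
scene 106 [665.07974511 265.35604266 275.84913239] [ 656.58747893 -136.34482765  246.070164  ] [966.96444462 295.44030642 924.10841158]
top 78 [664.1169119  269.52573906 277.82827287] [241.71072619  24.09285202   1.28973577] [ 770.24378073  329.46154557 1514.39157847]
```

Run:
```python
from h import *
from scipy.spatial.transform import Rotation as R
o=get_obs();w,x,y,z=o['ee_rot'];M=R.from_quat([x,y,z,w]).as_matrix();print(M.round(3), np.degrees(np.arctan2(M[1,1],M[0,1])))
S=lambda x,y,z:ray('scene',100+x/3.6,270+y/3.6,z)
print(S(40,290,21),S(712,40,34),S(760,160,21),S(65,425,21))
```

```text
[[-0.001 -0.345 -0.939]
 [-0.002 -0.939  0.345]
 [-1.     0.002 -0.   ]] -110.16642934448221
[ 554.6 -460.8   21. ] [500.3 -45.6  34. ] [581.6 -35.3  21. ] [ 637.4 -448.1   21. ]
```

Call:
servo_tool:
  increments:
    - [[0,0,60,0,1],[20,-40,105,-5,1],[45,-95,130,-12,0.6],[67,-155,130,-19,0.2],[91,-213,130,-26,0.1]]

```text
clock: 0.72
tcp_pos: [304.6, 376.5, 361.4]
ee_rot: [0.278, -0.65, 0.278, 0.65]
ft_force: [0.9, 0.4, 0.4]
grip_width: 47.2
```

Call:
servo_tool:
  increments:
    - [[24,-57,0,-7,0.1],[48,-114,0,-14,0.1],[72,-171,0,-21,0.1],[96,-228,0,-28,0.1],[120,-285,0,-35,0.1]]

```text
clock: 1.35
tcp_pos: [424.5, 91.5, 361.3]
ee_rot: [0.461, -0.536, 0.461, 0.536]
ft_force: [1.0, 1.0, -0.2]
grip_width: 47.2
```

Call:
servo_tool:
  increments:
    - [[24,-57,0,0,0.1],[48,-114,0,0,0.1],[72,-171,-20,0,0.1],[96,-228,-50,0,0.1],[120,-285,-80,0,0.1]]

```text
clock: 1.98
tcp_pos: [539.5, -181.0, 286.7]
ee_rot: [0.46, -0.537, 0.46, 0.537]
ft_force: [1.4, -0.0, 0.6]
grip_width: 46.8
```

Call:
servo_tool:
  increments:
    - [[10,-23,-40,0,0.1],[21,-46,-90,-0.4,0.1],[21,-46,-140,-0.4,0.1],[21,-46,-170,-0.4,0.1],[21,-46,-170,-0.4,0.1]]

```text
clock: 2.6
tcp_pos: [558.1, -224.9, 114.7]
ee_rot: [0.461, -0.533, 0.463, 0.538]
ft_force: [-0.6, 0.6, 0.3]
grip_width: 47.2
```

Run:
```python
from h import *
print(get_obs()['tcp_pos'])
snap('scene','s1');snap('top','t1')
crop('s1',120,220,320,390,4,'s1c');crop('t1',320,150,480,260,5,'t1c')
```

```text
[ 558.06054062 -224.87191365  114.72705901]
```

View pics/s1c.png

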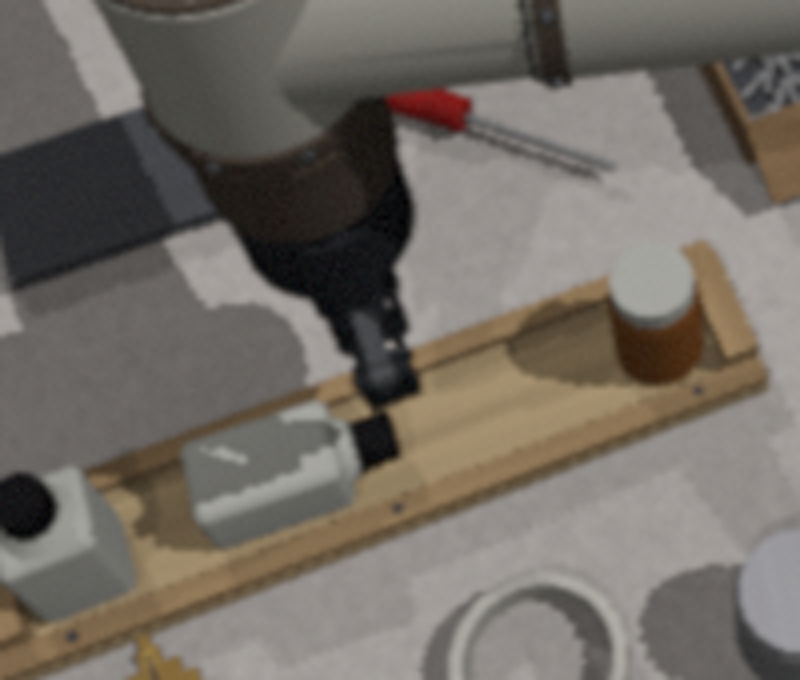

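View pics/t1c.png

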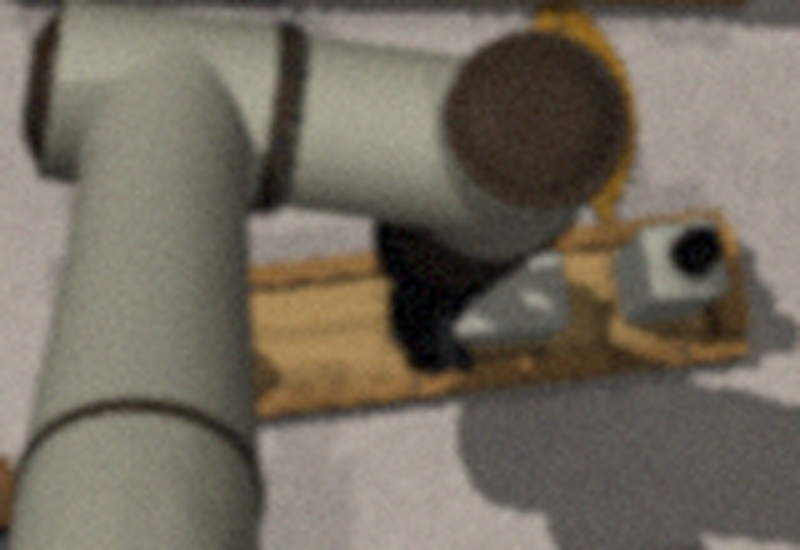

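Call:
servo_tool:
  increments:
    - [[9.5,-17.6,0,0,0.1],[9.5,-17.6,-30,0,0.1],[9.5,-17.6,-50,0,0.1],[9.5,-17.6,-50,0,0.1]]

```text
clock: 3.2
tcp_pos: [569.8, -242.7, 68.4]
ee_rot: [-0.462, 0.536, -0.462, -0.535]
ft_force: [0.4, 1.1, -0.7]
grip_width: 46.7
```

```bash
cat >> h.py <<'E'
from scipy.spatial.transform import Rotation as R
def st():
    o=get_obs();w,x,y,z=o['ee_rot'];M=R.from_quat([x,y,z,w]).as_matrix()
    print(o['clock'],o['tcp_pos'].round(1),'jaw',np.degrees(np.arctan2(M[1,1],M[0,1])).round(2),'F',o['ft_force'].round(1),o['wrist_torque'].round(2),'w',round(o['grip_width'],1))
E
python3 - <<'E'
from h import *
st()
snap('scene','s2')
crop('s2',120,250,260,370,5.5,'s2c')
E
```

```text
3.2 [ 569.8 -242.7   68.4] jaw -171.54 F [ 0.4  1.1 -0.7] [-0.01  0.01  0.03] w 46.7
```

View pics/s2c.png

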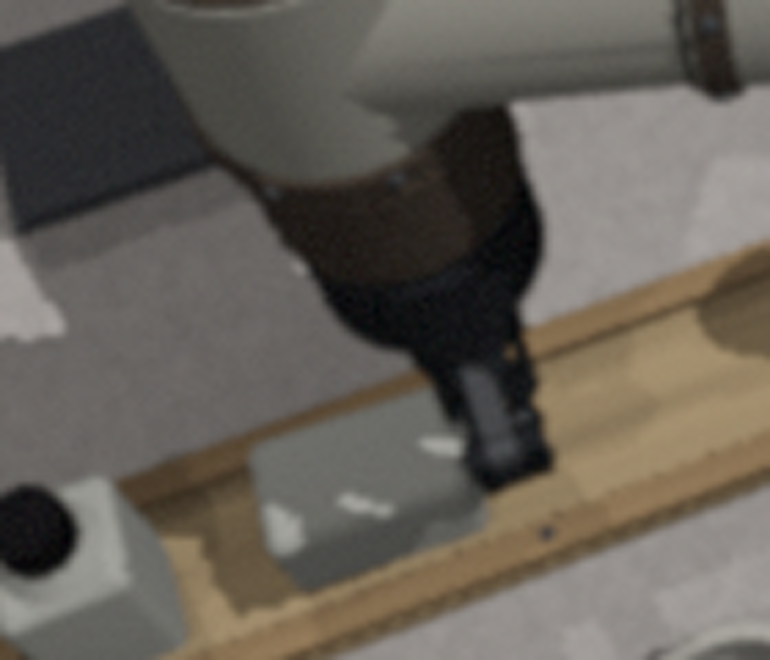

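Call:
servo_tool:
  increments:
    - [[-2,0,-20,0,0.1],[-2,0,-40,0,0.1],[-2,0,-40,0,0.1],[-2,0,-40,0,0.1]]

```text
clock: 3.75
tcp_pos: [569.1, -243.0, 29.8]
ee_rot: [-0.462, 0.537, -0.461, -0.534]
ft_force: [0.2, -0.1, -0.8]
grip_width: 46.9
```

Run:
```python
from h import *
st()
```

```text
3.75 [ 569.1 -243.    29.8] jaw -171.52 F [ 0.2 -0.1 -0.8] [0.02 0.06 0.01] w 46.9
```

Call:
servo_tool:
  increments:
    - [[0,0,-5,0,-0.1],[0,0,-5,0,-0.3],[0,0,-5,0,-0.37],[0,0,-5,0,-0.37],[0,0,-5,0,-0.37]]

```text
clock: 4.38
tcp_pos: [567.8, -242.7, 23.2]
ee_rot: [-0.462, 0.536, -0.462, -0.535]
ft_force: [-0.3, 1.4, 3.2]
grip_width: 27.3
```

Run:
```python
from h import *
st()
snap('scene','s3')
crop('s3',120,250,260,370,5.5,'s3c')
```

```text
4.375 [ 567.8 -242.7   23.2] jaw -171.55 F [-0.3  1.4  3.2] [ 0.21  0.17 -0.07] w 27.3
```

View pics/s3c.png

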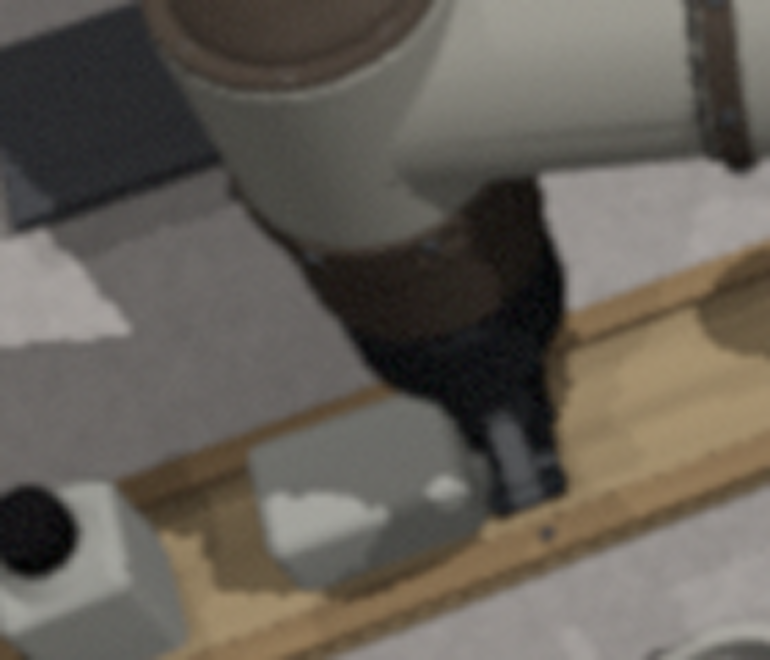

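Call:
servo_tool:
  increments:
    - [[0,0,6,0,-0.37],[0,0,13,0,-0.37],[0,0,20,0,-0.37],[0,0,25,0,-0.37],[0,0,25,0,-0.37]]

```text
clock: 5.05
tcp_pos: [568.0, -242.8, 48.4]
ee_rot: [-0.462, 0.536, -0.462, -0.535]
ft_force: [-0.6, -0.0, -0.9]
grip_width: 27.3
```

Run:
```python
from h import *
st()
snap('scene','s4')
crop('s4',120,250,260,370,5.5,'s4c')
```

```text
5.05 [ 568.  -242.8   48.4] jaw -171.56 F [-0.6 -0.  -0.9] [ 0.03 -0.02  0.03] w 27.3
```

View pics/s4c.png

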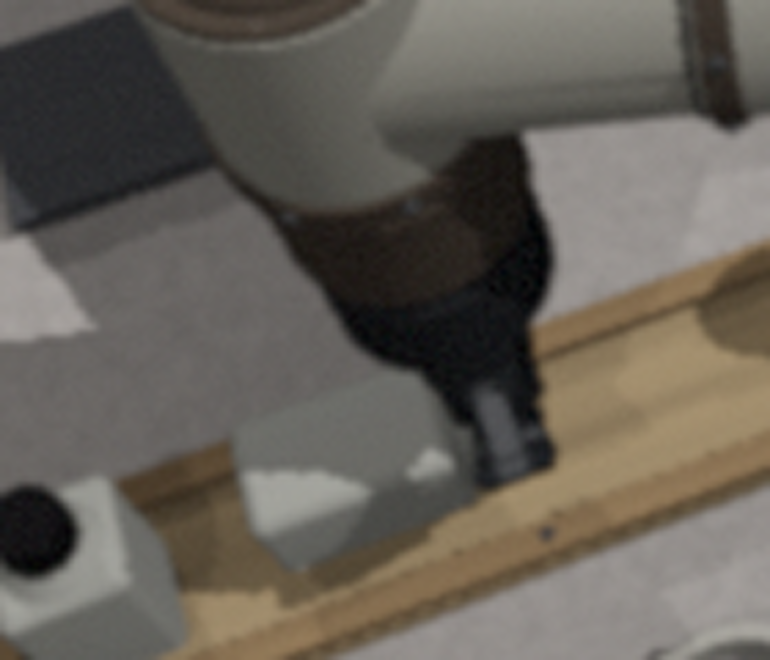

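Call:
servo_tool:
  increments:
    - [[0,0,0,0,-0.36],[0,0,0,0,-0.36],[0,0,0,0,-0.36]]

```text
clock: 5.48
tcp_pos: [567.6, -242.7, 47.6]
ee_rot: [0.462, -0.535, 0.462, 0.536]
ft_force: [0.4, -0.6, -2.2]
grip_width: 27.4
```

Run:
```python
from h import *
st()
snap('scene','s5')
crop('s5',120,250,260,370,5.5,'s5c')
```

```text
5.475 [ 567.6 -242.7   47.6] jaw -171.56 F [ 0.4 -0.6 -2.2] [0.08 0.01 0.01] w 27.4
```

View pics/s5c.png

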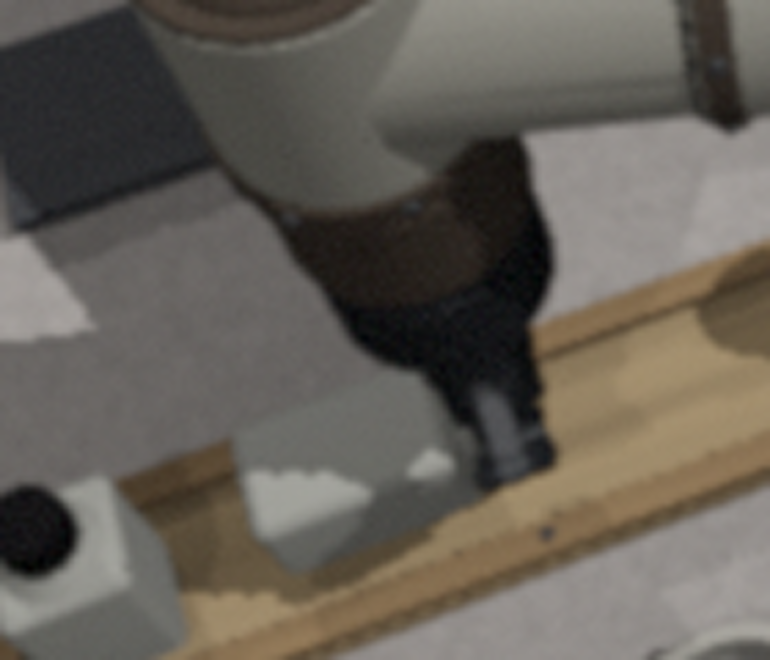

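Call:
servo_tool:
  increments:
    - [[0,0,0,0,-0.352],[0,0,0,0,-0.352]]

```text
clock: 5.78
tcp_pos: [567.7, -242.8, 48.0]
ee_rot: [-0.462, 0.536, -0.462, -0.535]
ft_force: [0.2, -0.2, -0.9]
grip_width: 27.3
```

```bash
cat >> h.py <<'E'
def look(n,f,ref=None,x0=120,y0=250,x1=260,y1=370,s=5):
    st(); snap(n,f); crop(f,x0,y0,x1,y1,s,f+'c')
    if ref:
        a=cv2.imread(f'pics/{f}.png')[y0:y1,x0:x1].astype(int);b=cv2.imread(f'pics/{ref}.png')[y0:y1,x0:x1].astype(int)
        print('diff',(abs(a-b).max(2)>40).sum())
E
python3 -c "
from h import *
look('scene','s6','s5')"
```

```text
5.775 [ 567.7 -242.8   48. ] jaw -171.55 F [ 0.2 -0.2 -0.9] [-0.05  0.08 -0.01] w 27.3
diff 212
```

Call:
servo_tool:
  increments:
    - [[0,0,0,0,-0.346],[0,0,0,0,-0.346]]

```text
clock: 6.08
tcp_pos: [567.8, -242.8, 47.9]
ee_rot: [-0.462, 0.536, -0.462, -0.535]
ft_force: [0.1, -0.7, -0.5]
grip_width: 27.7
```

```bash
python3 -c "
from h import *
look('scene','s7','s5')"
```

```text
6.075 [ 567.8 -242.8   47.9] jaw -171.55 F [ 0.1 -0.7 -0.5] [-0.08  0.03 -0.04] w 27.7
diff 216
```

View pics/s7c.png

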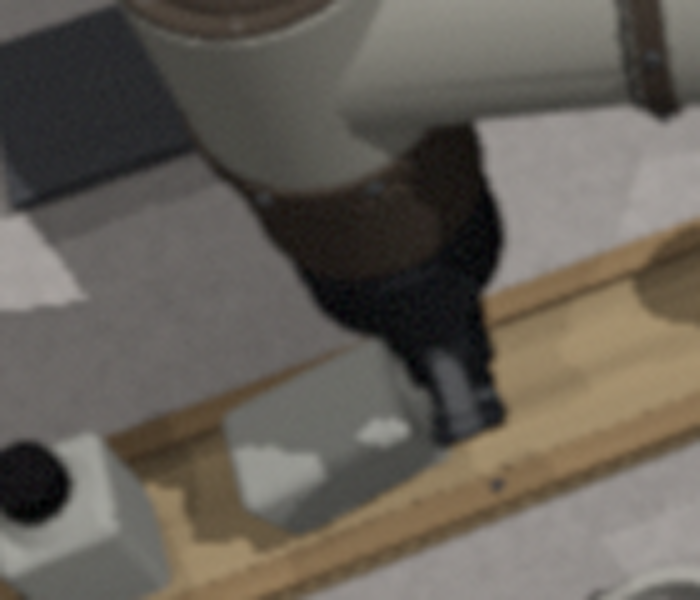

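Call:
servo_tool:
  increments:
    - [[0,0,4,0,-0.352],[0,0,9,0,-0.352],[0,0,14,0,-0.352],[0,0,19,0,-0.352],[0,0,24,0,-0.352]]

```text
clock: 6.75
tcp_pos: [567.7, -242.7, 72.3]
ee_rot: [-0.462, 0.535, -0.462, -0.535]
ft_force: [0.3, 0.3, -0.7]
grip_width: 27.6
```

```bash
python3 -c "
from h import *
look('scene','s8','s7')"
```

```text
6.75 [ 567.7 -242.7   72.3] jaw -171.56 F [ 0.3  0.3 -0.7] [-0.01  0.04  0.04] w 27.6
diff 1416
```

View pics/s8c.png

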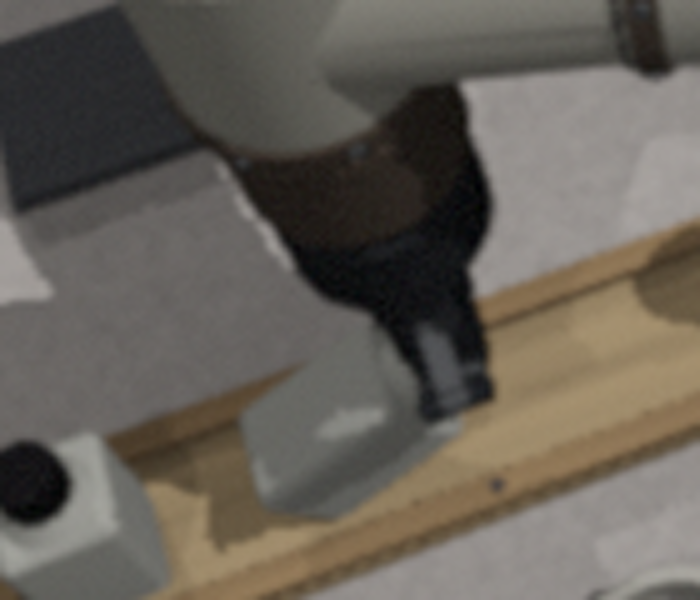

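Call:
servo_tool:
  increments:
    - [[0,0,5,0,-0.352],[0,0,10,0,-0.352],[0,0,15,0,-0.352],[0,0,20,0,-0.352],[0,0,24,0,-0.352]]

```text
clock: 7.42
tcp_pos: [567.7, -242.7, 96.2]
ee_rot: [-0.462, 0.536, -0.462, -0.535]
ft_force: [-0.0, -0.4, -1.4]
grip_width: 27.6
```

```bash
python3 -c "
from h import *
look('scene','s9','s8')"
```

```text
7.425 [ 567.7 -242.7   96.2] jaw -171.55 F [-0.  -0.4 -1.4] [-0.01 -0.    0.05] w 27.6
diff 1596
```

View pics/s9c.png

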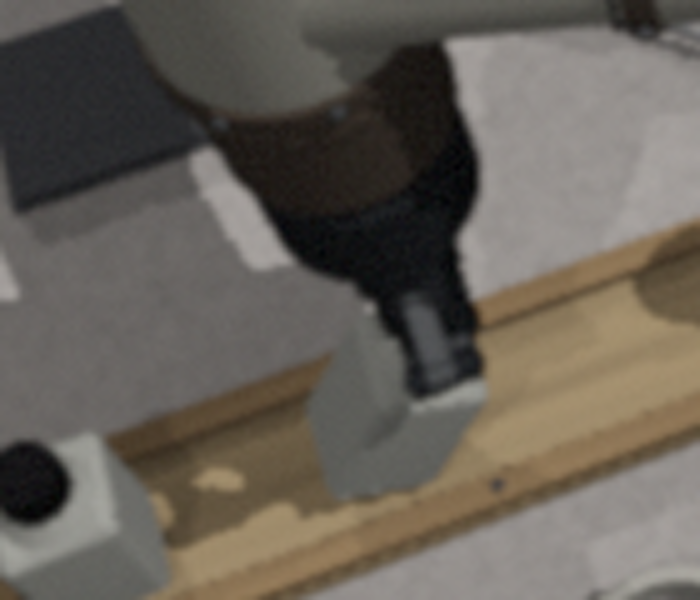

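Call:
servo_tool:
  increments:
    - [[0,0,5,0,-0.35],[0,0,10,0,-0.35],[0,0,12,0,-0.35],[0,0,12,0,-0.348],[0,0,12,0,-0.348]]

```text
clock: 8.1
tcp_pos: [567.5, -242.7, 107.7]
ee_rot: [0.462, -0.535, 0.462, 0.536]
ft_force: [0.5, -0.3, -1.8]
grip_width: 28.0
```

```bash
python3 -c "
from h import *
look('scene','s10','s9')"
```

```text
8.1 [ 567.5 -242.7  107.7] jaw -171.56 F [ 0.5 -0.3 -1.8] [ 0.01 -0.01 -0.04] w 28.0
diff 866
```

View pics/s10c.png

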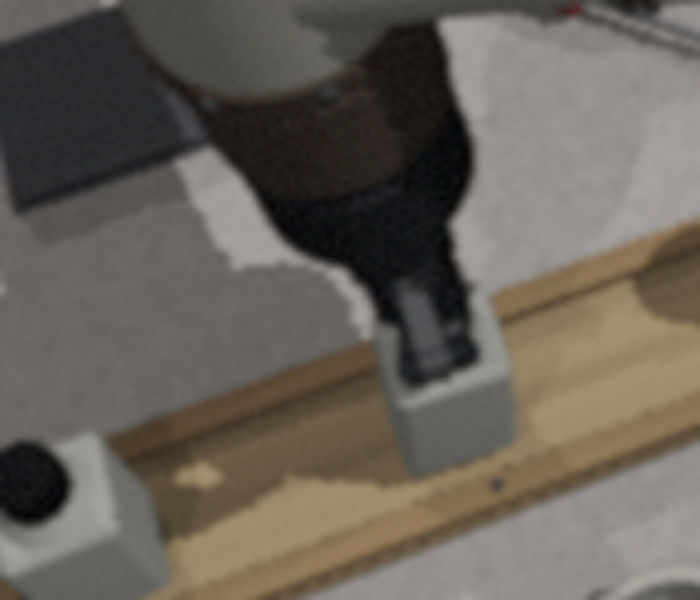

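Call:
servo_tool:
  increments:
    - [[0,0,-3,0,-0.35],[0,0,-6,0,-0.35],[0,0,-8,0,-0.35],[0,0,-8,0,-0.35]]

```text
clock: 8.65
tcp_pos: [568.0, -243.1, 100.4]
ee_rot: [-0.462, 0.536, -0.462, -0.535]
ft_force: [-0.1, -1.1, 2.4]
grip_width: 28.1
```

```bash
python3 -c "
from h import *
look('scene','s11','s10')"
```

```text
8.65 [ 568.  -243.1  100.4] jaw -171.54 F [-0.1 -1.1  2.4] [-0.14  0.19 -0.01] w 28.1
diff 294
```

View pics/s11c.png

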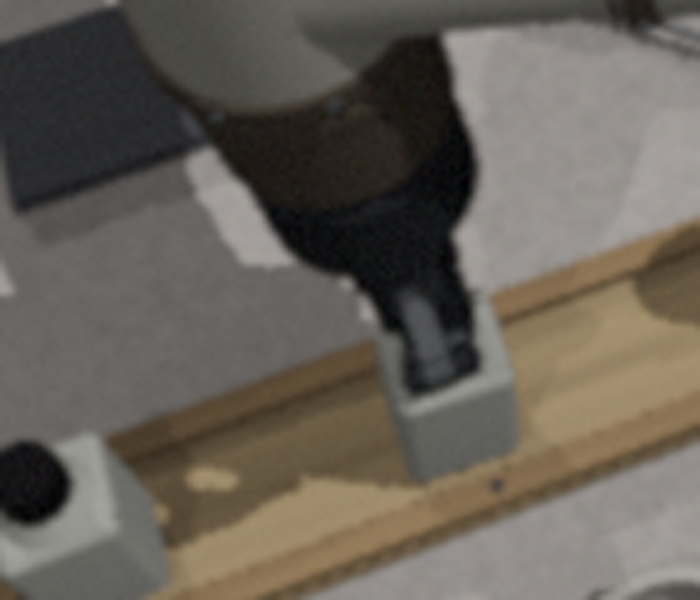

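Call:
servo_tool:
  increments:
    - [[0,0,-1,0,-0.35],[0,0,-1,0,-0.34],[0,0,-1,0,-0.33],[0,0,-1,0,-0.31],[0,0,-1,0,-0.28]]

```text
clock: 9.32
tcp_pos: [567.8, -242.6, 98.6]
ee_rot: [0.462, -0.535, 0.462, 0.535]
ft_force: [0.2, -0.5, -0.2]
grip_width: 30.3
```

```bash
python3 -c "
from h import *
look('scene','s12','s11')"
```

```text
9.325 [ 567.8 -242.6   98.6] jaw -171.55 F [ 0.2 -0.5 -0.2] [-0.01  0.02 -0.04] w 30.3
diff 113
```

View pics/s12c.png

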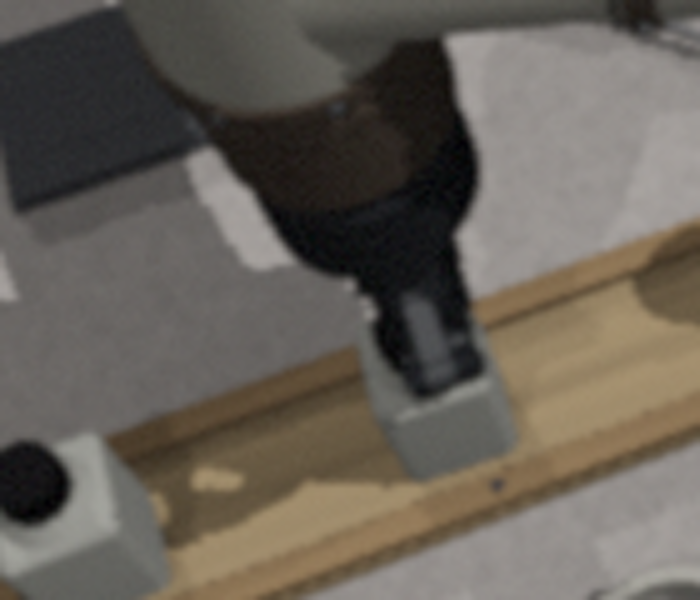

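Call:
servo_tool:
  increments:
    - [[0,0,0,0,-0.1],[0,0,0,0,0.05],[0,0,15,0,0.1],[0,0,50,0,0.1],[0,0,100,0,0.1]]

```text
clock: 10.0
tcp_pos: [567.0, -242.6, 199.7]
ee_rot: [0.461, -0.535, 0.462, 0.536]
ft_force: [0.7, -0.2, 0.7]
grip_width: 47.0
```

Call:
servo_tool:
  increments:
    - [[-10,40,50,8,0.1],[-20,100,100,16,0.1],[-30,160,130,26,0.1],[-40,220,130,36,0.1],[-40,280,130,45,0.1]]

```text
clock: 10.62
tcp_pos: [527.8, 22.1, 331.2]
ee_rot: [-0.221, 0.673, -0.219, -0.671]
ft_force: [0.6, -0.0, 0.1]
grip_width: 47.2
```

```bash
python3 -c "
from h import *
look('scene','s13','s11',100,240,320,390,3.6)
look('top','t13',None,320,180,480,245,5)"
```

```text
10.625 [527.8  22.1 331.2] jaw -126.27 F [ 0.6 -0.   0.1] [ 0.01 -0.15  0.05] w 47.2
diff 8351
10.675 [528.   27.9 330.7] jaw -125.71 F [-0.8  1.4 -0.6] [ 0.17  0.08 -0.  ] w 47.1
```

View pics/s13c.png

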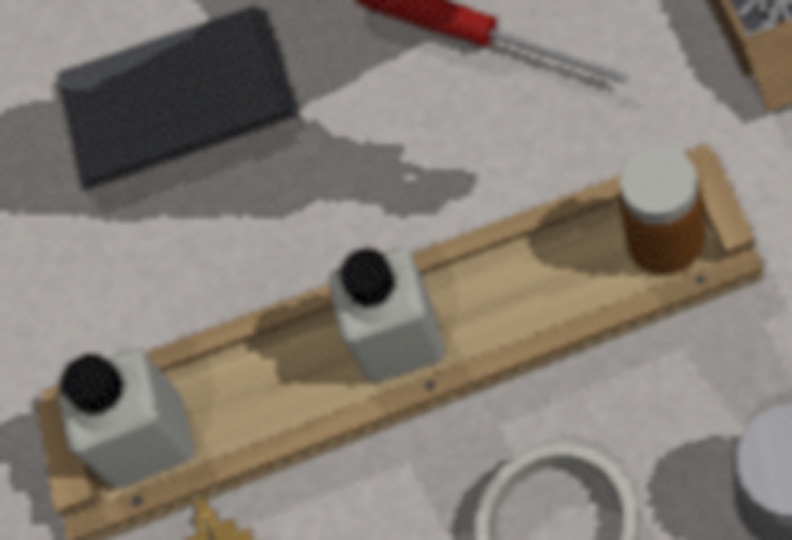

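View pics/t13c.png

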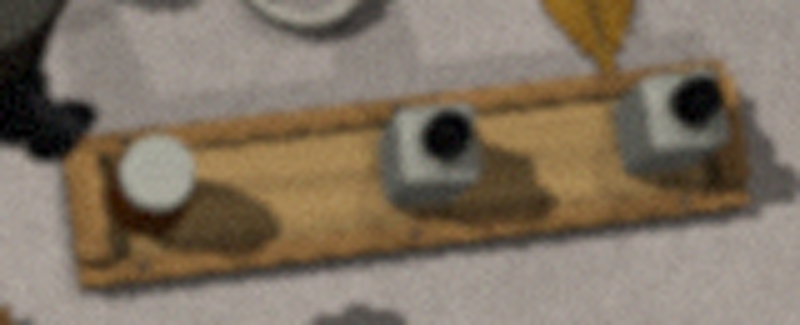

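Run:
```python
from h import *
ds=np.load('pics/s13.npy');dt=np.load('pics/t13.npy')
for nm,s,t in(('bottle',(367,275),(447,133)),('mate',(92,383),(697,100))):
    u,v=100+s[0]/3.6,240+s[1]/3.6; a,b=320+t[0]/5,180+t[1]/5
    print(nm,ray('scene',u,v,117),ray('top',a,b,117),world('scene',ds,u,v).round(1),world('top',dt,a,b).round(1))
S=lambda x,y,z:ray('scene',100+x/3.6,240+y/3.6,z)
print('base corners',S(380,382,12),S(443,355,12),'mate',S(112,487,12),S(192,452,12))
# lid / box
print([world('scene',ds,u,v).round(1) for u,v in((440,180),(500,200),(470,240),(440,260))])
```

```text
bottle [ 572.4 -254.3  117. ] [ 566.3 -254.5  117. ] [ 572.7 -254.2  117.7] [ 566.7 -254.8  115.6]
mate [ 597.  -400.1  117. ] [ 589.4 -401.4  117. ] [ 596.6 -400.4  116.2] [ 590.2 -402.3  113.7]
base corners [ 591.2 -270.3   12. ] [ 584.1 -231.9   12. ] mate [ 614.5 -425.1   12. ] [ 605.6 -380.    12. ]
[array([399.5, 314.4, 167.3]), array([487.4, 418. , 169.2]), array([566.2, 308.4, 166.7]), array([593.4, 230.1, 163.1])]
```

Run:
```python
from h import *
ds=np.load('pics/s0.npy');dt=np.load('pics/t0.npy')
a=np.radians(-9.5);X=np.array([np.cos(a),np.sin(a)]);Y=np.array([-X[1],X[0]]);H=np.array([514,423.])
for n,d,f,box in(('scene',ds,'s0',(470,240,510,275)),('top',dt,'t0',(210,140,238,165))):
    p=cv2.imread(f'pics/{f}.png').astype(int); pts=[];uv=[]
    for v in range(box[1],box[3]):
        for u in range(box[0],box[2]):
            b,g,r=p[v,u]
            if r-b>50 and d[v,u]>0: 
                w=world(n,d,u,v)
                if w[2]>230 and w[2]<320:pts.append(w);uv.append((u,v))
    pts=np.array(pts); q=pts[:,:2]-H; xb=q@X; yb=q@Y; zz=pts[:,2]-146
    th=np.arctan2(zz,-yb); r=np.hypot(zz,yb)
    print(n,len(pts),'uv',np.mean(uv,0),'xb',np.percentile(xb,[5,50,95]).round(0),'r',np.percentile(r,[5,50,95]).round(0),'th',np.percentile(th,[2,10,50,90,98]).round(3), (th.min()+th.max())/2)
crop('s0',465,235,530,300,12,'tab')
crop('t0',185,135,245,175,12,'tabt')
```

```text
scene 105 uv [491.46666667 256.72380952] xb [168. 175. 183.] r [165. 186. 199.] th [0.686 0.703 0.797 0.807 0.81 ] 0.7468109938275587
top 76 uv [220.61842105 151.63157895] xb [166. 174. 182.] r [161. 183. 197.] th [0.751 0.773 0.804 0.817 0.823] 0.7627299234868465
```

View pics/tab.png

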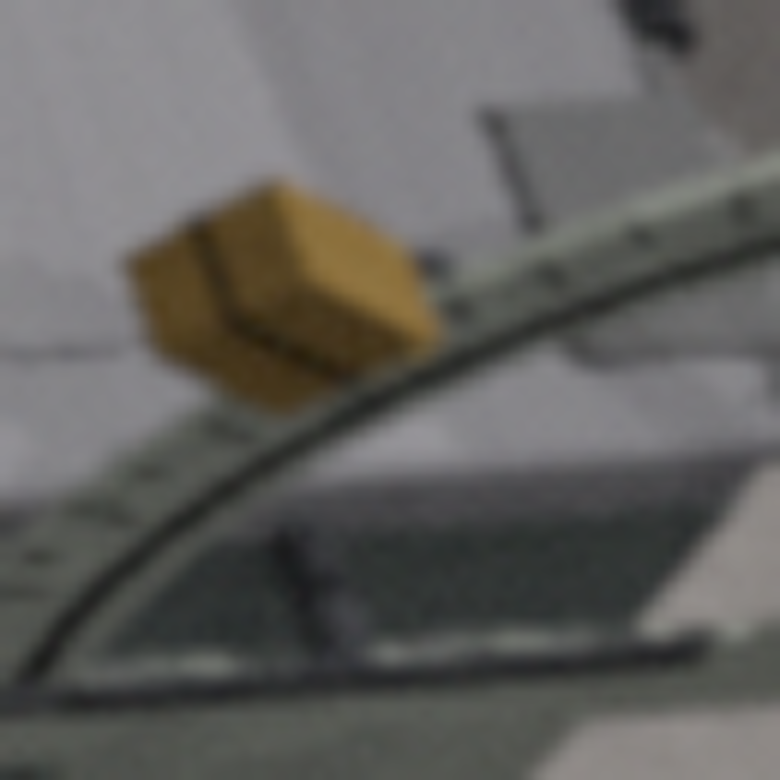

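View pics/tabt.png

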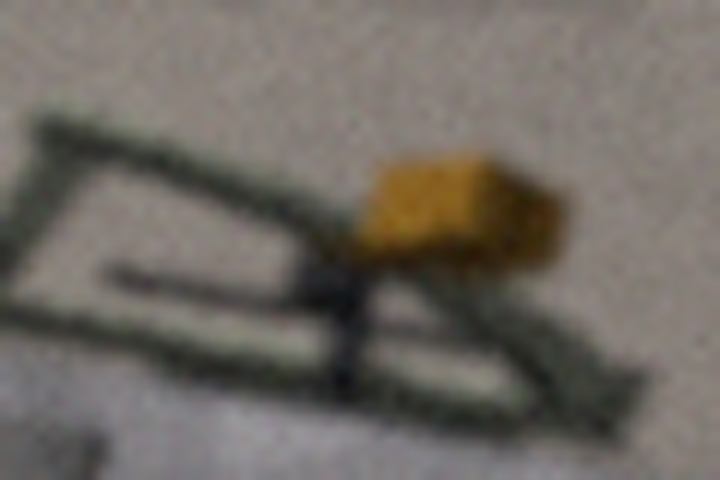

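```bash
cat >> h.py <<'E'
a_=np.radians(-9.5);X_=np.array([np.cos(a_),np.sin(a_),0]);Y_=np.array([-X_[1],X_[0],0]);H_=np.array([514,423.,146])
def rayX(n,u,v,xb):
    m=viewer.camera_model(n); K=np.array(m['camera_matrix']);T=np.array(m['pose'])
    d=T[:3,:3]@np.array([(u-K[0,2])/K[0,0],-(v-K[1,2])/K[1,1],-1]); c=T[:3,3]-H_
    p=c+d*(xb-c@X_)/(d@X_); yb=p@Y_; return 'yb %.1f z %.1f r %.1f th %.3f'%(yb,p[2],np.hypot(yb,p[2]),np.arctan2(p[2],-yb))
E
python3 - <<'E'
from h import *
for xb in(180,184,188):
  print(xb,rayX('scene',484.2,261.5,xb),rayX('scene',494.4,266.5,xb))
d=np.load('pics/s0.npy')
for u,v in((483,258),(488,263),(491,265),(493,266)):print(world('scene',d,u,v).round(1))
E
```

```text
180 yb -143.3 z 123.8 r 189.3 th 0.712 yb -117.4 z 102.5 r 155.9 th 0.718
184 yb -147.0 z 131.1 r 196.9 th 0.728 yb -121.4 z 110.0 r 163.9 th 0.736
188 yb -150.7 z 138.3 r 204.6 th 0.743 yb -125.4 z 117.5 r 171.9 th 0.753
[664.6 248.5 277.6]
[671.  258.7 266.8]
[673.3 265.5 260.9]
[675.1 269.3 258.7]
```

Call:
servo_tool:
  increments:
    - [[-12,48,0,7,0.4],[-24,97,0,14,0.4],[-36,145,-20,21,0.4],[-48,193,-40,26.2,0.4],[-48,193,-60,26.2,0.4]]

```text
clock: 11.35
tcp_pos: [479.9, 215.8, 268.6]
ee_rot: [-0.063, 0.705, -0.062, -0.704]
ft_force: [0.2, -0.5, -1.1]
grip_width: 59.9
```

```bash
python3 -c "
from h import *
look('scene','s14',None,370,110,560,310,4)
look('top','t14',None,150,130,280,300,3.5)"
```

```text
11.35 [479.9 215.8 268.6] jaw -100.13 F [ 0.2 -0.5 -1.1] [-0.08 -0.01 -0.  ] w 59.9
11.4 [478.6 213.9 265.5] jaw -100.27 F [-1.2 -0.4 -3.1] [-0.08  0.14 -0.01] w 59.8
```

View pics/s14c.png

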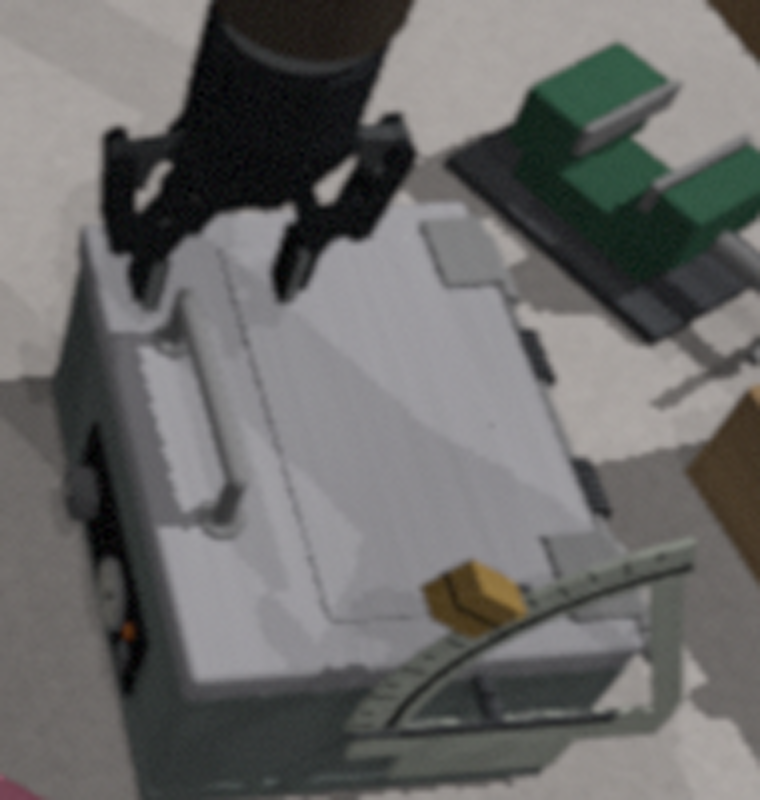

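View pics/t14c.png

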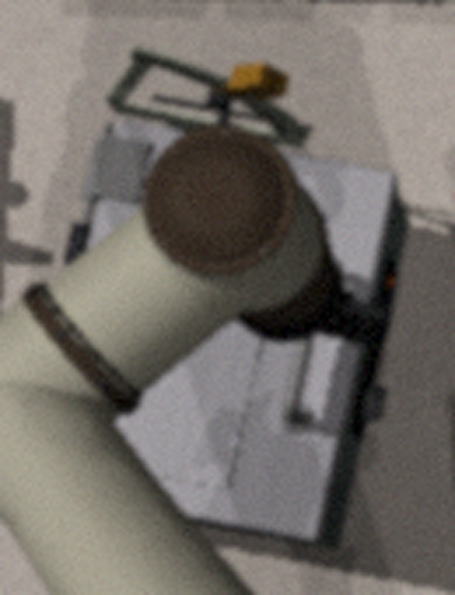

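Call:
servo_tool:
  increments:
    - [[1,7,-15,0.5,0.4],[1,7,-30,0.5,0.4],[1,7,-45,0.5,0.4],[1,7,-45,0.5,0.4]]

```text
clock: 11.95
tcp_pos: [480.7, 219.7, 221.6]
ee_rot: [0.06, -0.704, 0.062, 0.705]
ft_force: [0.0, -0.4, -0.9]
grip_width: 59.8
```

```bash
python3 -c "
from h import *
look('scene','s15',None,370,110,560,310,4)"
```

```text
11.95 [480.7 219.7 221.6] jaw -99.9 F [ 0.  -0.4 -0.9] [-0.01 -0.01  0.01] w 59.8
```

View pics/s15c.png

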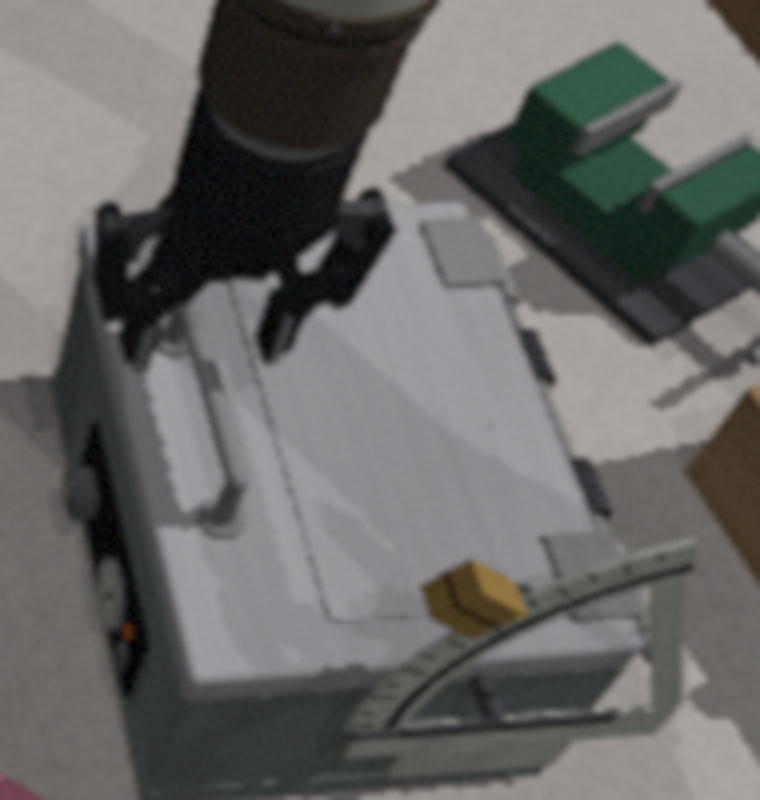

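Call:
servo_tool:
  increments:
    - [[0,0,-15,0,0.4],[0,0,-30,0,0.4],[0,0,-37,0,0.2],[0,0,-37,0,-0.3],[0,0,-37,0,-0.55]]

```text
clock: 12.62
tcp_pos: [482.5, 226.3, 186.5]
ee_rot: [-0.065, 0.706, -0.056, -0.703]
ft_force: [-3.5, 17.0, -4.2]
grip_width: 19.5
```

```bash
python3 -c "
from h import *
look('scene','s16',None,370,110,560,310,4)"
```

```text
12.625 [482.5 226.3 186.5] jaw -99.86 F [-3.5 17.  -4.2] [4.37 0.88 0.14] w 19.5
```

View pics/s16c.png

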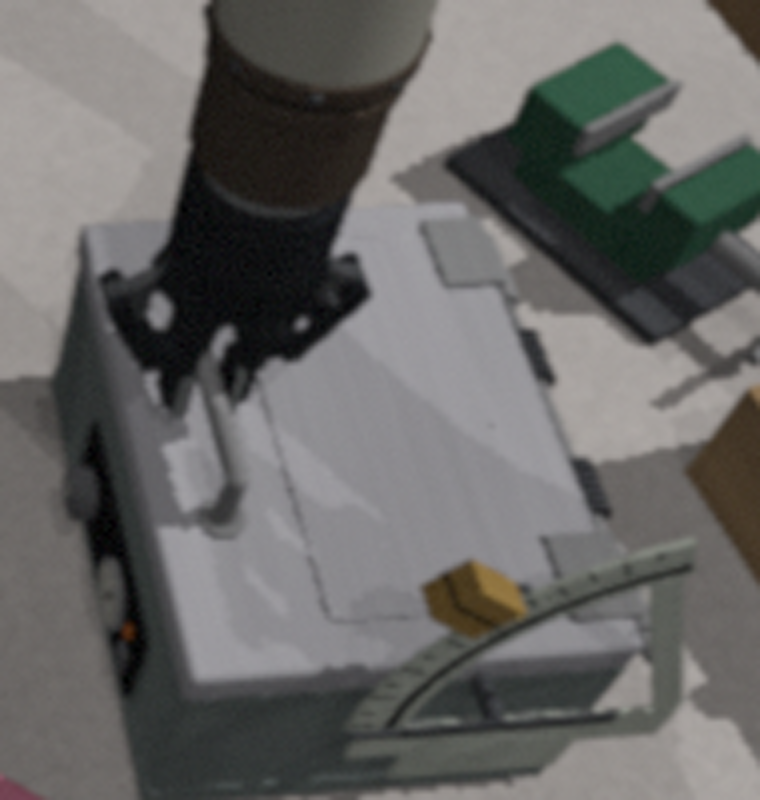

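Call:
servo_tool:
  increments:
    - [[1,6,-1,0,-0.55],[2,10,-1,0,-0.55],[2,10,-1,0,-0.55]]

```text
clock: 13.05
tcp_pos: [483.5, 230.5, 185.4]
ee_rot: [-0.061, 0.705, -0.061, -0.704]
ft_force: [-0.3, 0.6, -0.6]
grip_width: 19.2
```

```bash
python3 -c "
from h import *
st()"
```

```text
13.05 [483.5 230.5 185.4] jaw -99.86 F [-0.3  0.6 -0.6] [-0.01 -0.02 -0.04] w 19.2
```

Now clear of side load; close fully.

Call:
servo_tool:
  increments:
    - [[0,0,0,0,-0.75],[0,0,0,0,-1],[0,0,0,0,-1],[0,0,0,0,-1]]

```text
clock: 13.55
tcp_pos: [483.4, 230.2, 185.4]
ee_rot: [-0.061, 0.705, -0.061, -0.704]
ft_force: [-0.5, -1.4, 1.4]
grip_width: 9.7
```

```bash
python3 -c "
from h import *
look('scene','s17',None,370,110,560,310,4)"
```

```text
13.55 [483.4 230.2 185.4] jaw -99.86 F [-0.5 -1.4  1.4] [-0.37  0.04  0.03] w 9.7
```

View pics/s17c.png

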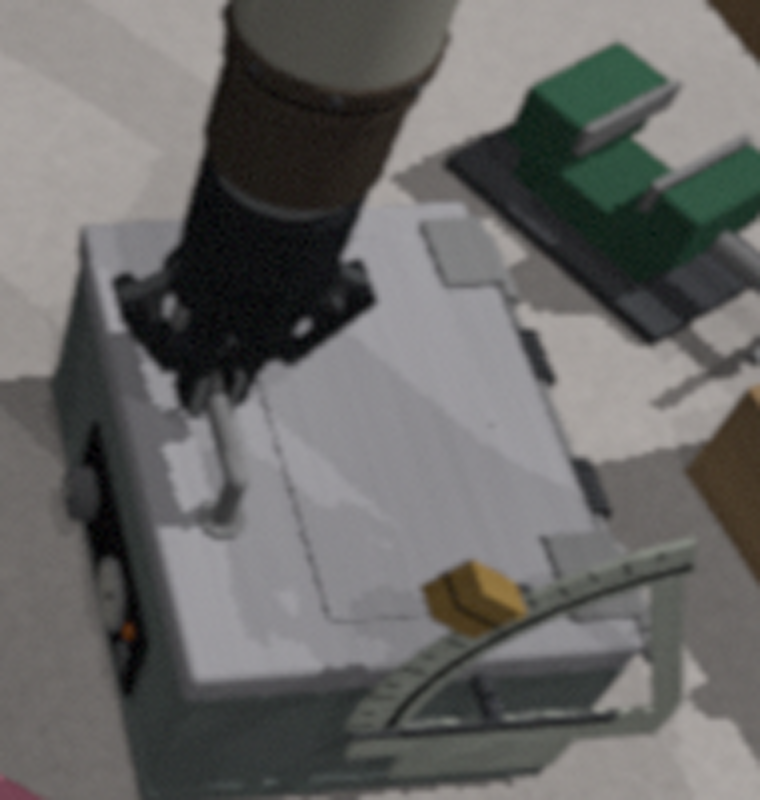

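Call:
servo_tool:
  increments:
    - [[0.5,3.0,10.2,0,-1],[1.1,6.4,20.2,0,-1],[1.7,10.4,30,0,-1],[2.5,14.8,39.6,0,-1]]

```text
clock: 14.1
tcp_pos: [485.5, 243.1, 222.4]
ee_rot: [0.059, -0.703, 0.063, 0.706]
ft_force: [5.7, -4.7, -9.9]
grip_width: 9.6
```

```bash
python3 -c "
from h import *
look('scene','s18',None,370,90,560,310,3.6)"
```

```text
14.1 [485.5 243.1 222.4] jaw -99.91 F [ 5.7 -4.7 -9.9] [-1.79 -1.83  0.09] w 9.6
```

View pics/s18c.png

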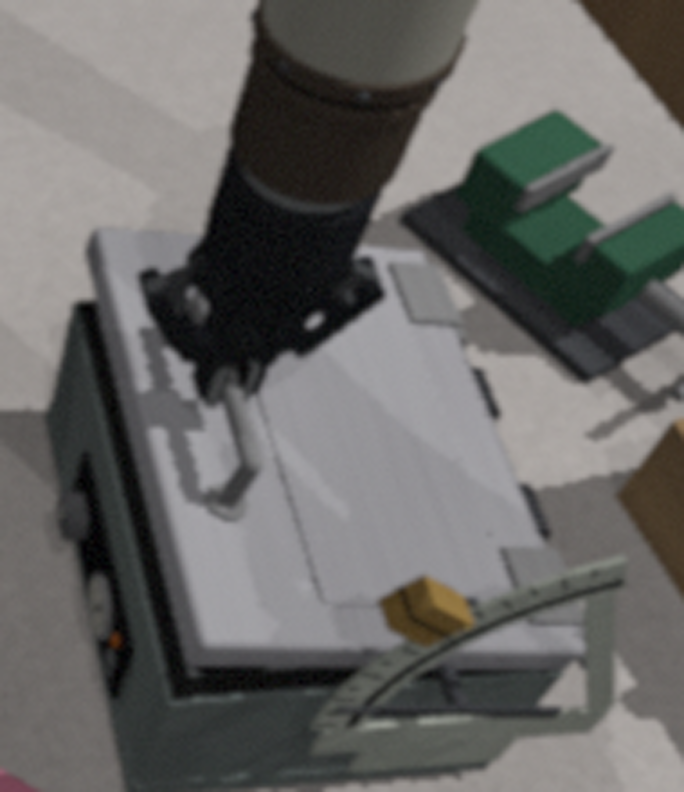

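Call:
servo_tool:
  increments:
    - [[0.8,5,9.4,0,-1],[1.7,10.3,18.5,0,-1],[2.7,16.1,27.3,0,-1],[3.7,22.3,35.9,0,-1],[4.8,29,44,0,-1]]

```text
clock: 14.78
tcp_pos: [490.0, 269.6, 266.5]
ee_rot: [0.057, -0.703, 0.066, 0.706]
ft_force: [7.0, -11.3, -7.1]
grip_width: 9.7
```

```bash
python3 -c "
from h import *
look('scene','s19',None,370,90,560,310,3.6)"
```

```text
14.775 [490.  269.6 266.5] jaw -99.96 F [  7.  -11.3  -7.1] [-3.72 -1.72  0.04] w 9.7
```

View pics/s19c.png

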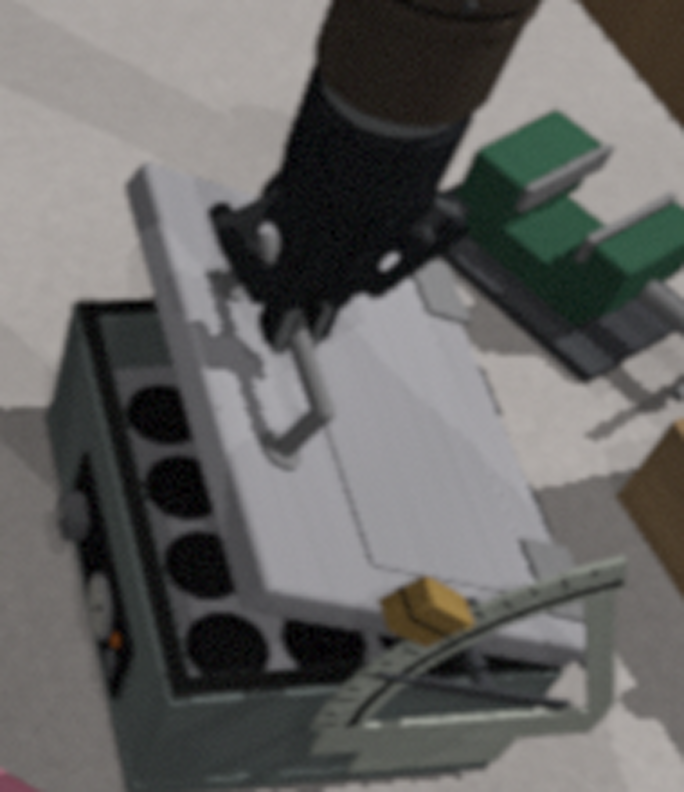

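Call:
servo_tool:
  increments:
    - [[1.2,7,7.9,0,-1],[2.4,14.5,15.4,0,-1],[3.7,22.2,22.5,0,-1],[3.7,22.2,22.5,0,-1],[3.7,22.2,22.5,0,-1]]

```text
clock: 15.45
tcp_pos: [493.6, 290.2, 289.6]
ee_rot: [0.056, -0.703, 0.067, 0.706]
ft_force: [4.2, -15.1, -2.7]
grip_width: 9.6
```

```bash
python3 -c "
from h import *
look('scene','s20',None,440,220,550,310,7)
look('top','t20',None,180,130,260,190,9)"
```

```text
15.45 [493.6 290.2 289.6] jaw -99.98 F [  4.2 -15.1  -2.7] [-4.42 -1.11  0.13] w 9.6
15.5 [493.6 290.1 289.6] jaw -99.98 F [  4.1 -15.6  -2. ] [-4.46 -1.14  0.12] w 9.8
```

View pics/s20c.png

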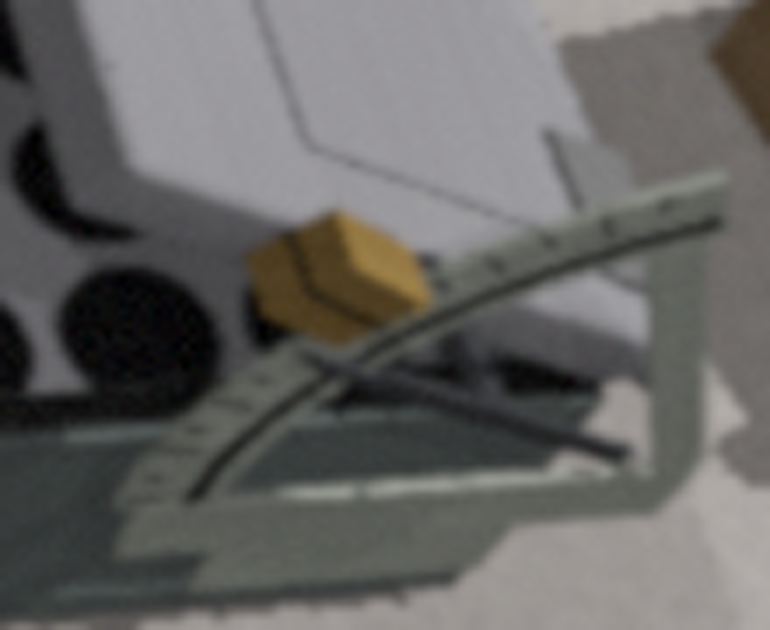

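View pics/t20c.png

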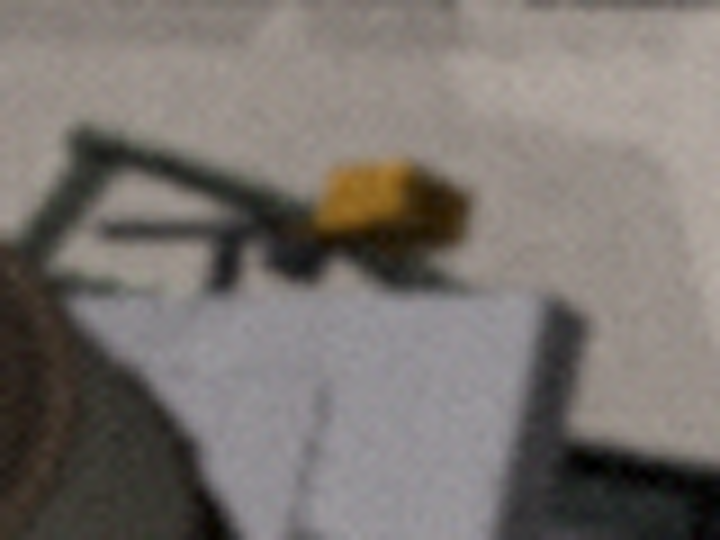

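Run:
```python
from h import *
for n,p in(('shut tip',(460,294.3)),('shut rear',(523.6,289.3)),('now tip',(440+310/7,220+355/7)),('now rear',(440+625/7,220+455/7)),('tab inner',(440+380/7,220+325/7)),('tab outer',(440+312/7,220+283/7))):
  for xb in (172,178,184,190,196): print(n,xb,rayX('scene',*p,xb))
crop('s0',440,240,550,310,7,'s0p')
```

```text
shut tip 172 yb -142.5 z -19.4 r 143.9 th -0.136
shut tip 178 yb -148.0 z -6.4 r 148.1 th -0.043
shut tip 184 yb -153.5 z 6.6 r 153.6 th 0.043
shut tip 190 yb -158.9 z 19.7 r 160.1 th 0.123
shut tip 196 yb -164.4 z 32.7 r 167.6 th 0.196
shut rear 172 yb -9.4 z -20.6 r 22.6 th -1.141
shut rear 178 yb -17.1 z -7.5 r 18.7 th -0.416
shut rear 184 yb -24.7 z 5.5 r 25.3 th 0.220
shut rear 190 yb -32.4 z 18.6 r 37.3 th 0.521
shut rear 196 yb -40.0 z 31.6 r 51.0 th 0.669
now tip 172 yb -123.8 z 74.1 r 144.3 th 0.539
now tip 178 yb -129.6 z 85.6 r 155.4 th 0.584
now tip 184 yb -135.4 z 97.2 r 166.6 th 0.622
now tip 190 yb -141.2 z 108.7 r 178.1 th 0.656
now tip 196 yb -146.9 z 120.2 r 189.8 th 0.686
now rear 172 yb -5.2 z -2.5 r 5.8 th -0.448
now rear 178 yb -12.9 z 10.3 r 16.5 th 0.672
now rear 184 yb -20.6 z 23.0 r 30.9 th 0.841
now rear 190 yb -28.3 z 35.8 r 45.6 th 0.901
now rear 196 yb -36.0 z 48.5 r 60.5 th 0.932
tab inner 172 yb -109.8 z 87.8 r 140.5 th 0.674
tab inner 178 yb -115.8 z 99.0 r 152.3 th 0.708
tab inner 184 yb -121.8 z 110.3 r 164.3 th 0.736
tab inner 190 yb -127.8 z 121.6 r 176.4 th 0.761
tab inner 196 yb -133.8 z 132.9 r 188.6 th 0.782
tab outer 172 yb -136.5 z 113.0 r 177.2 th 0.692
tab outer 178 yb -142.0 z 123.9 r 188.5 th 0.717
tab outer 184 yb -147.6 z 134.7 r 199.8 th 0.740
tab outer 190 yb -153.2 z 145.6 r 211.3 th 0.760
tab outer 196 yb -158.7 z 156.5 r 222.9 th 0.778
```

View pics/s0p.png

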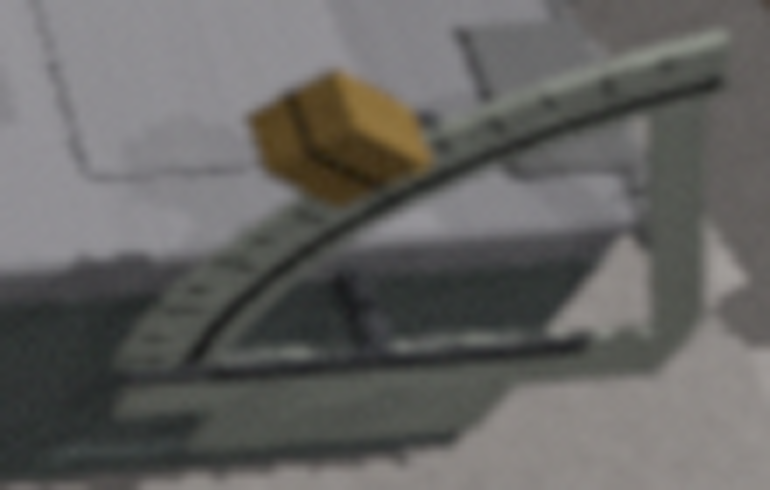

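Call:
servo_tool:
  increments:
    - [[0.9,5,5.2,0,-1],[1.7,10,9.8,0,-1],[2.5,15,14,0,-1],[3.3,19.5,17.6,0,-1],[3.3,19.5,17.6,0,-1]]

```text
clock: 16.18
tcp_pos: [497.1, 310.3, 307.1]
ee_rot: [0.056, -0.703, 0.067, 0.706]
ft_force: [3.2, -12.8, -3.3]
grip_width: 9.6
```

Call:
servo_tool:
  increments:
    - [[0,0,0,0,-1],[0,0,0,0,-1],[0,0,0,0,-1]]

```text
clock: 16.55
tcp_pos: [497.1, 310.0, 306.9]
ee_rot: [0.057, -0.703, 0.067, 0.706]
ft_force: [3.8, -13.1, -4.1]
grip_width: 9.4
```

```bash
python3 -c "
from h import *
look('scene','s21',None,440,220,550,310,7)
look('top','t21',None,180,130,260,190,9)"
```

```text
16.55 [497.1 310.  306.9] jaw -99.99 F [  3.8 -13.1  -4.1] [-4.07 -1.08  0.09] w 9.4
16.6 [497.1 310.  306.9] jaw -100.0 F [  3.8 -13.4  -3.9] [-4.07 -1.11  0.12] w 9.7
```

View pics/s21c.png

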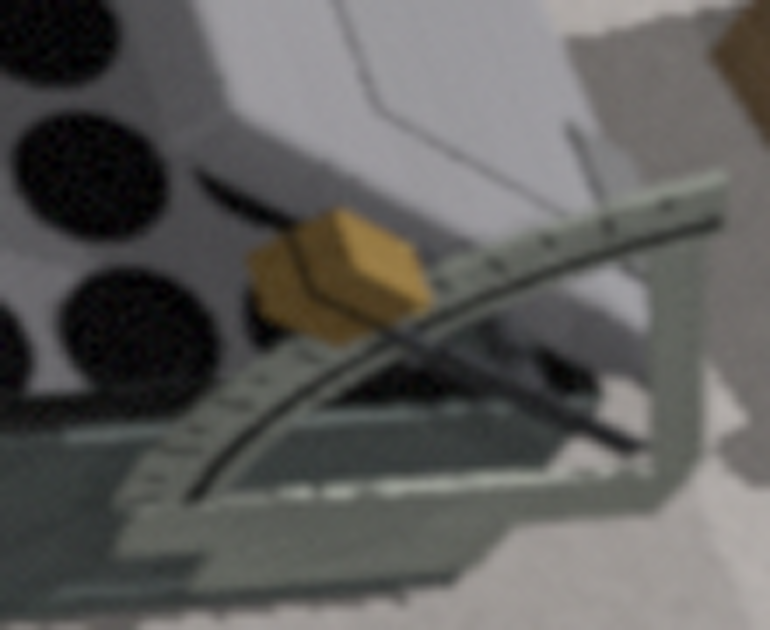

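View pics/t21c.png

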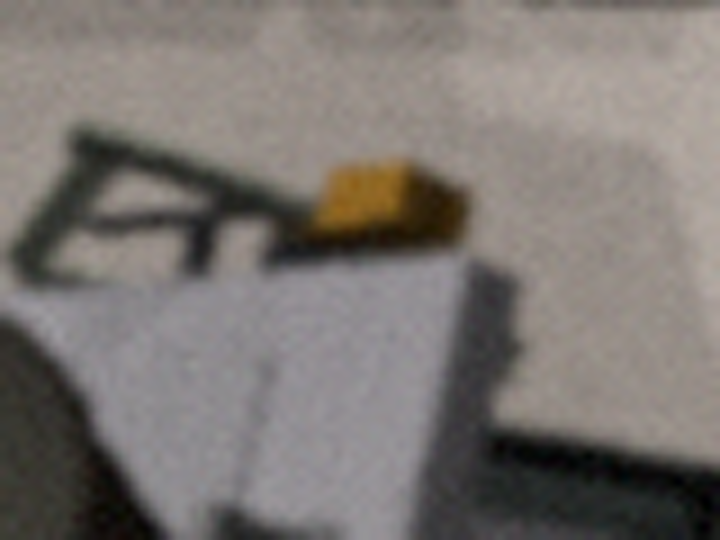

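```bash
python3 -c "
from h import *
st();print(abs(get_obs()['qvel']).max())
for f in('s21','s13','s0'): crop(f,100,180,380,420,2.8,f+'L')"
```

```text
16.65 [497.1 310.1 306.9] jaw -100.0 F [  4.1 -12.7  -3. ] [-4.12 -1.08  0.12] w 9.9
0.0015015984309551067
```

View pics/s21L.png

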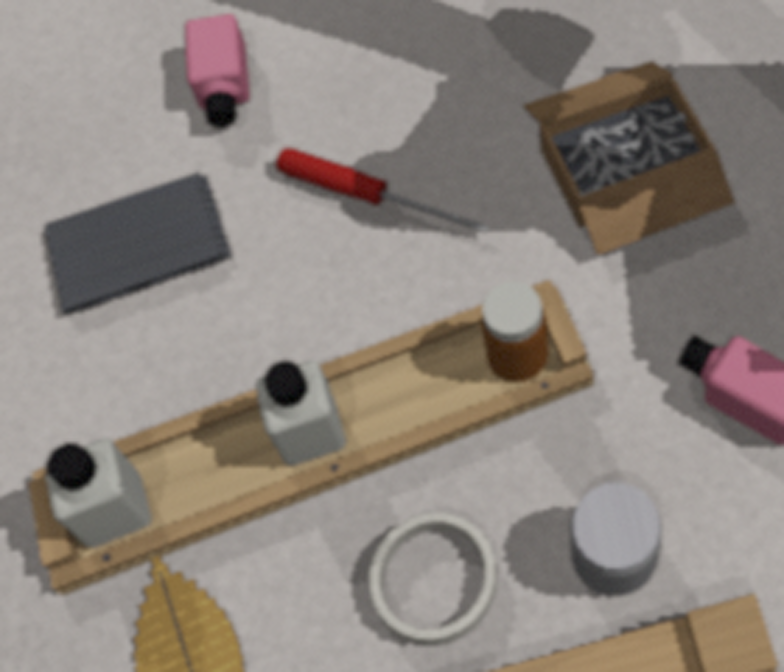

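The bottle stands between its undisturbed neighbours, nothing else has moved, and the lid is still with its pointer in line with the tab's mark. Handing in.

```bash
python3 -c "
from h import *
print(hand_in())"
```

```text
the job is handed in; nothing more can be done
None
```

I stood the tipped bottle up and handed the job in with the lid held at the index tab. The hand-in gave no verdict.

**Bottle:** I gripped it by the cap and eased the grip so it swung upright as I raised it. Then I set it down near the middle of the lane and let go. Afterwards its cap measured about 117 mm high, the same as the standing bottle's, so it is on the lane floor and not on a rail. In the last picture it stands upright, the neighbours look unmoved, and so do the other things on the bench.

**Lid:** I lifted it by the handle to about 0.70 rad. In the last close-up the pointer lines up with the black line on the brass tab. The arm was still, and the lid was pulling on the gripper with about 13 N. The clock read about 16.7 s of the 64 s allowed.

**Disagreements:**
- The two cameras differed by 5–10 mm on the handle position. My first closing of the fingers pressed sideways on the bar with about 17 N, and I shifted about 10 mm before gripping it.
- My first estimate of the tab angle was about 0.74 rad. I corrected it to 0.70 rad using where the handle really was and where the pointer showed in the picture.

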